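# Shake-check a sealed DNA sample cartridge and load it

### The job

Pick up the sealed cartridge with the purple ends and, well clear of the bench, shake it gently back and forth lengthwise so that the loose dark steel ball inside runs from end to end at least five times. Then set it down upright, without dropping it, in the middle of the black tray and lengthwise along the tray. Leave the green cartridge where it is.

Things in the scene. Friction and masses are not known exactly. Their poses are not given: they have to be found in the camera images.
- purple_centre (a point): Centre (26 mm above the underside) of the sealed cartridge with purple ends: a rigid upright block 104 mm long (x), 36 mm wide (y), 52 mm high (z up), white base, clear middle, purple end blocks; a white port 14 mm across, 8 mm high, stands on top of the +x end. 0.15 to 0.26 kg; grip it across its 36 mm width, upper half. Its length starts within 30 degrees of straight ahead of the robot.
- ball (a joint): Place of the loose 22 mm dark steel ball (43 g) inside the purple cartridge, m along its x axis: 0 middle, +0.025 against the port end, -0.025 against the other end. Seen through the clear middle. It rolls with a little drag: brisk back-and-forth strokes of 80 mm or more lengthwise (mean 0.2 m/s), or tilting 10 degrees or more end to end, send it to the ends.
- green_centre (a point): Centre of the other sealed cartridge, the same shape and size but with green ends: not wanted, not to be disturbed.
- tray: Black open tray fixed to the bench, 158 mm long (its x axis), 84 mm wide (y), walls 16 mm high and 5 mm thick, inner floor 5 mm above the bench, inside 148 x 74 mm. Its origin is the centre of its underside, on the bench.
Not all that is in view belongs to the job. Leave any orange look-alike of the part that bears purple_centre alone.

How it is judged (in metres and radians):
On the way, in this order (a step that is already met when the one before it is completed fails the run):
1. with the purple cartridge lifted clear of the bench, its ball has run to the port end (height (world z) of purple_centre above 0.055 m and value of joint ball above 0.015 m).
2. then, still lifted, to the other end (height (world z) of purple_centre above 0.055 m and value of joint ball below -0.015 m).
3. then, still lifted, back to the port end (all of step 1).
4. then, still lifted, again to the other end (all of step 2).
5. then, still lifted, again back to the port end (all of step 3).
At the end, for the whole second after the job is handed in: The purple cartridge stands upright and still on the tray's floor, its centre within 20 mm of the tray's centre and its length within 11 degrees of the tray's (either way round); the green cartridge is within 30 mm of where it started (horizontal distance between purple_centre and tray below 0.02 m and z of purple_centre in the frame of tray between 0.026 and 0.036 m and angle between purple_centre's own z axis and vertical below 0.12 rad and angle between the x axis of purple_centre and the x axis of tray, either way round below 0.2 rad and linear speed of purple below 0.02 m/s and distance of green_centre from where it was at the start of the episode below 0.03 m); the robot touches nothing.
It fails at once if the green cartridge is moved more than 30 mm (distance of green_centre from where it was at the start of the episode above 0.03 m).
It fails at once if the purple cartridge is let go or dropped with its underside more than 34 mm above the bench (height (world z) of purple_centre above 0.06 m and contact force between purple and the fingers below 0.1 N).
It fails at once if not gentle: the purple cartridge is swung faster than 1.2 m/s (linear speed of purple above 1.2 m/s).
It fails at once if not gentle: the purple cartridge is tipped more than 60 degrees from upright (angle between purple_centre's own z axis and vertical above 1.05 rad).
It also fails if it takes over 48 s, if anything falls off the work surface, if the arm or the gripper's body presses on something with over 40 N, if the wrist force passes 120 N, or if a joint passes its speed limit or range.

### The arm

A 6-joint arm with a two-finger parallel gripper is mounted at the origin on the work surface. World frame = base frame: x ahead of the robot, y to its left, z up, the work surface at z = 0. Lengths are in m, angles in degrees, forces in N, time in s.
With the tool pointing down it reaches from about 0.3 to 0.875 m from the base axis. Payload 4.2 kg.
Tool frame: the origin (TCP) lies between the finger pads; the fingertips stand 22 mm ahead of it and the grasp point (between the pads) lies 3 mm ahead of it (manip.tcp_to_tips is the distance from the TCP to the fingertips, in m); z points along the fingers, x is the direction in which the jaws open and shut, and the axes are right-handed (so a half turn about z gives the same grasp; the last joint's range is limited). The gripper opens to 85 mm and grips with 20 to 120 N. Pads are 22 mm wide; open, the fingers measure 114 mm over their backs; the gripper's body (76 mm by 85 mm) begins 54 mm behind the grasp point. The pads swing forward as they close: fully open they stand 13 mm farther back than shut.
Start: joints at [-69.213, 18.312, 89.639, -0, 72.044, -1.146], TCP at [0.215, -0.533, 0.253] pointing down, gripper open.
Joint ranges: [-177.97, 177.97], [-48.28, 115.42], [12.27, 149.76], [-77.06, 257.06], [2.81, 150.46], [-146.56, 146.56]. Speed limits (degrees/s): [147.25, 147.25, 180, 180, 180, 180].

### API

Orientations are given as a 3x3 rotation matrix whose columns are the frame's x, y, z axes.
In Python, from rig import manip, optics gives the robot as it stands.
- The arm moves only by the tool move_arm, never from a script. Its argument "series" is a list of rows, each a list of 2 entries, a list of its own where there are three numbers: the shift along the tool's x, y, z each as a share of 0.8 m, from -1 to 1, then the turn, a rotation vector about the tool's x, y, z each as a share of 60 degrees, from -1 to 1. In form: [[[dx, dy, dz], [rx, ry, rz]], ...]. A call has 1 to 20 rows; each row is the pose to reach, as a shift and turn from the pose measured when the call began, along the tool's axes at that moment; what a row does not reach only later rows make up. A row lasts 1/10 s, in which the tool goes at most 50 mm and 8.59 degrees, less where a joint would pass 70% of its speed; a pose out of reach is approached as far as the arm can. A call with a number of a shift or a turn outside -1 to 1 is refused whole. A call with a gripper value outside its range is refused whole. "grip" is the finger opening in mm, from 0 to 85.4, set as the call begins (left out, the last holds). The fingers move at their own pace and stop on an object; "grip_force" is the grip in N (left out, the last holds). Time passes only in rows, so rows that repeat a pose let the fingers close. It gives the time, the measured TCP pose, the force and the opening at its end, in the units of the state.
- manip.get_state(): the state, without advancing time (a new reading comes with each control period).
- optics.get_image(name): name is "side" or "top"; returns a dict with "frame" (400x640x3 uint8, red, green, blue), "camera_matrix" (3x3 intrinsics, pixels), "R" (3x3) and "t" (3): a world point X has camera coordinates R X + t. Camera axes: x right, y down, z forward; pixel columns grow to the right and rows downward; lengths in m; the calibration is good to about 2 mm. A picture is of the moment at which its call begins. There is no depth.
- manip.sign_off(): hands the job in, once; it reports no verdict.
The state is a dict: "time_s": time; "joint_pos": joint angles; "dq": joint speeds; "joint_torque": joint torques, N m; "position": TCP position; "orientation": TCP orientation; "contact_force": force on the tool from outside, world axes, zero at the start; "wrist_torque": the same for the moment, N m; "width": opening from 0.0 (shut) to 1.0 (fully open).
Only numpy, scipy, OpenCV 4.12 (cv2) and the standard library are available. Lean on these libraries where they do the work, as an engineer would, in place of code of your own. Each camera call takes 0.05 s, during which the arm holds its last target.

## Working session

There is one attempt and no reset: what is moved stays moved. The work goes in short steps, Python scripts to look and compute and a tool call to move; the robot and the scene stay as the last step left them, time stands still between calls to the robot, and variables do not carry over. Pictures are saved under pics/ and viewed, and the job is handed in when it is done.

Besides the shell and the picture viewer there is one more tool, called after "Emit:" as name(argument=value, ...) on one line, values as JSON. move_arm: Moves the arm, as the interface text tells. Its arguments: {"type":"object","properties":{"series":{"type":"array"},"grip":{"type":"number"},"grip_force":{"type":"number"}},"required":["series"]}

```bash
ls; mkdir -p pics
python3 - <<'E'
from rig import manip, optics
import cv2,numpy as np
for n in ("top","side"):
    d=optics.get_image(n); cv2.imwrite(f"pics/{n}0.png",d["frame"][:,:,::-1]); print(n,d["camera_matrix"],d["R"],d["t"])
s=manip.get_state();print(s["time_s"],s["position"],s["orientation"],manip.tcp_to_tips)
E
```

```text
pics
top [[472.53134722   0.         311.62573797]
 [  0.         472.53134722 213.01687641]
 [  0.           0.           1.        ]] [[-0.01161129 -0.99988776  0.00946842]
 [-0.99624528  0.01075552 -0.08590494]
 [ 0.08579346 -0.01043034 -0.99625835]] [-0.00703486  0.52830294  1.06298256]
side [[430.11913365   0.         312.42172211]
 [  0.         430.11913365 198.88784744]
 [  0.           0.           1.        ]] [[ 0.97518653 -0.22082768  0.01569606]
 [-0.13781418 -0.66102212 -0.7376022 ]
 [ 0.17325843  0.7171366  -0.67505305]] [-0.53142045  0.12266129  0.85613578]
0.1 [ 0.21462371 -0.53304061  0.25257757] [[ 3.73534420e-01 -9.27616140e-01 -5.78288832e-04]
 [-9.27614990e-01 -3.73534868e-01  1.46068818e-03]
 [-1.57096897e-03 -9.18792245e-06 -9.99998766e-01]] 0.022
```

View pics/top0.png

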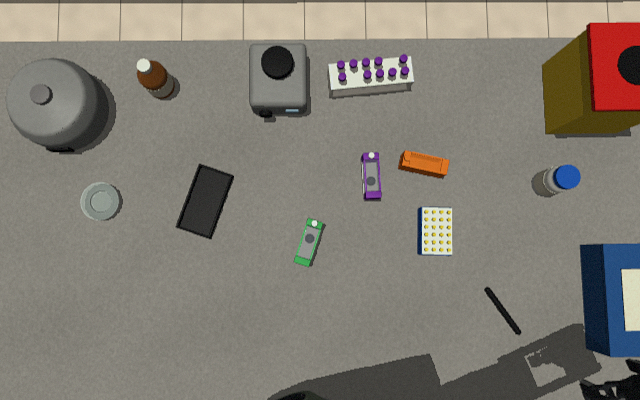

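View pics/side0.png

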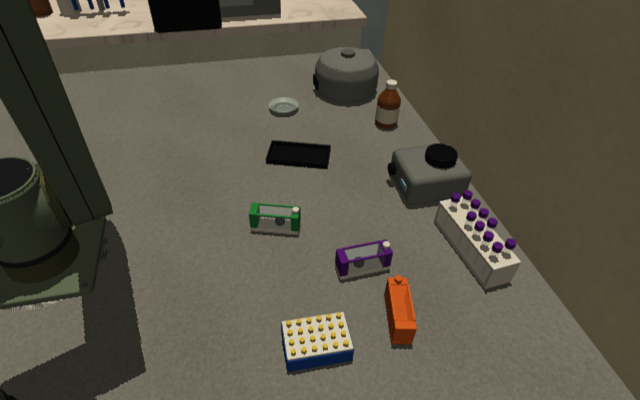

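Run:
```python
import cv2,numpy as np
a=cv2.imread("pics/top0.png");b=cv2.imread("pics/side0.png")
A=cv2.resize(a[140:210,340:460],None,fx=6,fy=6,interpolation=cv2.INTER_CUBIC)
cv2.imwrite("pics/c1.png",A)
cv2.imwrite("pics/c2.png",cv2.resize(b[230:290,320:410],None,fx=8,fy=8,interpolation=cv2.INTER_CUBIC))
cv2.imwrite("pics/c3.png",cv2.resize(a[155:245,165:245],None,fx=6,fy=6,interpolation=cv2.INTER_CUBIC))
```

```text
(no output)
```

View pics/c1.png

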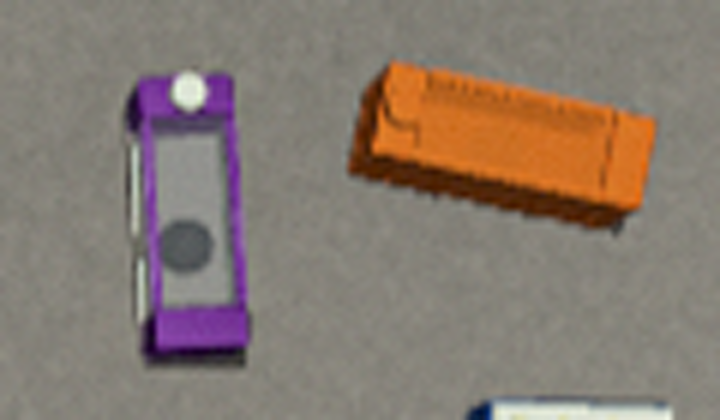

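View pics/c2.png

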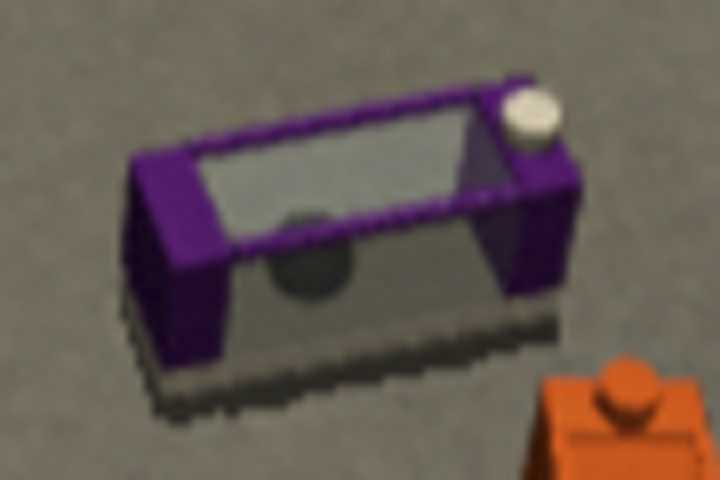

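View pics/c3.png

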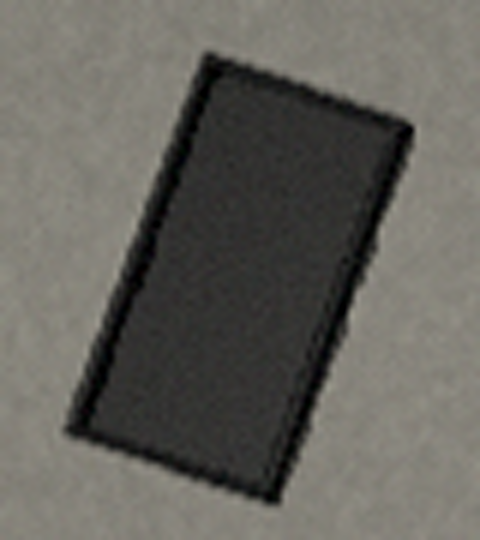

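```bash
cat > h.py <<'E'
from rig import manip, optics
import cv2,numpy as np
from scipy.optimize import least_squares
def P(d,X):
    X=np.atleast_2d(X);K=d["camera_matrix"];c=X@np.array(d["R"]).T+d["t"];u=c@np.array(K).T
    return u[:,:2]/u[:,2:]
def fit(obs,L,W,z,x0):
    "obs: list of (cam dict, pix Nx2) corner order: (+x,+y),(+x,-y),(-x,-y),(-x,+y)"
    b=np.array([[1,1],[1,-1],[-1,-1],[-1,1]])*[L/2,W/2]
    def C(p):
        c,s=np.cos(p[2]),np.sin(p[2]);q=b@np.array([[c,s],[-s,c]])+p[:2]
        return np.c_[q,np.full(4,z)]
    f=lambda p:np.concatenate([(P(d,C(p))-o).ravel() for d,o in obs])
    r=least_squares(f,x0);return r.x,f(r.x)
E
python3 - <<'E'
from h import *
np.set_printoptions(precision=4,suppress=True)
T=optics.get_image("top");S=optics.get_image("side")
cv=lambda a,f,o:(np.array(a)+.5)/f-.5+np.array(o)
pt=cv([(138,75),(233,73),(248,345),(155,350)],6,(340,140))
ps=cv([(130,160)]*0+[(515,80),(580,185),(175,265),(130,160)],8,(320,230))
tr=cv([(207,52),(413,125),(278,503),(67,432)],6,(165,155))
for o in ([(T,pt)],[(S,ps)],[(T,pt),(S,ps)]):
    x,f=fit(o,.104,.036,.052,[.55,-.1,0]);print(x[:2],np.degrees(x[2]),f)
x,f=fit([(T,tr)],.158,.084,.016,[.5,.2,0]);print("tray",x[:2],np.degrees(x[2]),f)
x,f=fit([(T,cv([(303,220),(323,222),(311,266),(294,262)],1,(0,0)))],.104,.036,.052,[.4,0,0]);print("green~",x[:2],np.degrees(x[2]),f)
s=manip.get_state();print(s["orientation"],s["joint_pos"])
E
```

```text
[ 0.6111 -0.1494] 1.9808061449291132 [ 0.0042  0.1704  0.0309 -0.1873  0.2285  0.0658 -0.2631 -0.05  ]
[ 0.6103 -0.1495] 3.205096490830925 [ 1.2078 -0.7781  0.5501 -0.3139 -0.6317  0.9883 -1.0712 -0.1926]
[ 0.6106 -0.1494] 2.580862649996535 [-0.2129  0.465  -0.1958 -0.0568  0.4835  0.1745  0.0021  0.2255  1.5604
 -0.6666  0.7248 -0.155  -0.6645  0.6905 -0.9037 -0.5123]
tray [0.56   0.2335] -19.493135744344393 [ 0.3687 -0.2604  0.0719 -0.8533 -0.5898  0.5329  0.1565  0.557 ]
green~ [ 0.4602 -0.0033] -13.796058243386534 [ 2.2298 -2.1526 -2.07   -0.4886 -0.6628  1.1577  0.5069  1.4462]
[[ 0.3735 -0.9276 -0.0003]
 [-0.9276 -0.3735  0.001 ]
 [-0.001  -0.     -1.    ]] [-69.2131  18.3369  89.6787   0.0014  72.0435  -1.1449]
```

Candidates for the purple cartridge in the top view:
- Block at (372,176): purple ends, clear middle, ball visible and white port. It fits, and the crop confirms it.
- Green block at (309,242): the other cartridge, not wanted.
- Orange look-alike at (425,163): to be left alone.
- Rack with purple caps at (371,75): not a cartridge.

The tray is at (205,201). I'll move above the purple cartridge, going sideways first to clear the blue box.

Emit:
move_arm(series=[[[-0.27,-0.109,0],[0,0,0]],[[-0.27,-0.109,0],[0,0,0]],[[-0.27,-0.109,0],[0,0,0]],[[-0.27,-0.109,0],[0,0,0]],[[-0.26,-0.638,0.125],[0,0,0.328]],[[-0.26,-0.638,0.125],[0,0,0.328]],[[-0.26,-0.638,0.125],[0,0,0.328]],[[-0.26,-0.638,0.125],[0,0,0.328]],[[-0.26,-0.638,0.125],[0,0,0.328]],[[-0.26,-0.638,0.125],[0,0,0.328]],[[-0.26,-0.638,0.125],[0,0,0.328]],[[-0.26,-0.638,0.125],[0,0,0.328]],[[-0.26,-0.638,0.125],[0,0,0.328]],[[-0.26,-0.638,0.125],[0,0,0.328]],[[-0.26,-0.638,0.125],[0,0,0.328]],[[-0.26,-0.638,0.125],[0,0,0.328]],[[-0.26,-0.638,0.125],[0,0,0.328]],[[-0.26,-0.638,0.125],[0,0,0.328]]], grip=70, grip_force=60)

```text
time_s: 2.0
position: [0.6094, -0.1504, 0.1539]
orientation: [[0.038, -0.999, 0.0], [-0.999, -0.038, 0.001], [-0.001, -0.0, -1.0]]
contact_force: [0.4, -0.3, -0.4]
width: 0.82
```

Emit:
move_arm(series=[[[-0.001,-0.002,0.04],[0,0,0]],[[-0.001,-0.002,0.07],[0,0,0]],[[-0.001,-0.002,0.1],[0,0,0]],[[-0.001,-0.002,0.12],[0,0,0]],[[-0.001,-0.002,0.136],[0,0,0]],[[-0.001,-0.002,0.136],[0,0,0]],[[-0.001,-0.002,0.136],[0,0,0]]])

```text
time_s: 2.7
position: [0.6111, -0.1499, 0.0457]
orientation: [[0.037, -0.999, 0.001], [-0.999, -0.037, 0.0], [-0.0, -0.001, -1.0]]
contact_force: [0.5, 0.1, 0.7]
width: 0.82
```

Run:
```python
from h import *
b=optics.get_image("side")["frame"][:,:,::-1]
cv2.imwrite("pics/g1.png",cv2.resize(b[180:310,260:440],None,fx=4,fy=4,interpolation=cv2.INTER_CUBIC))
```

```text
(no output)
```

View pics/g1.png

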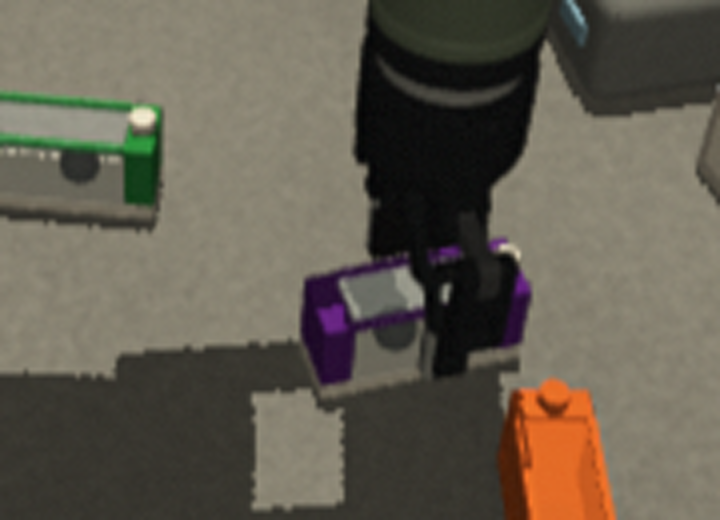

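Run:
```python
from h import *
S=optics.get_image("side");T=optics.get_image("top")
c=lambda X:(P(S,X)-[260,180])*4+1.5
for x in (.600,.611,.622):print(x,c([x,-.195,.024]),c([x,-.195,.06]))
for X in ([.559,-.167,0],[.663,-.167,0],[.559,-.167,.052],[.663,-.167,.052]):print(X,c(X))
a=T["frame"][:,:,::-1];cv2.imwrite("pics/g2.png",cv2.resize(a[100:240,300:460],None,fx=4,fy=4,interpolation=cv2.INTER_CUBIC))
```

```text
0.6 [[419.02170867 400.51945435]] [[426.74595796 352.01123548]]
0.611 [[441.42937167 396.51842357]] [[449.83145189 348.00408477]]
0.622 [[463.73130967 392.53627066]] [[472.80464439 344.0164272 ]]
[0.559, -0.167, 0] [[315.64100817 399.19492403]]
[0.663, -0.167, 0] [[518.41188034 363.40767245]]
[0.559, -0.167, 0.052] [[321.99450854 330.68253364]]
[0.663, -0.167, 0.052] [[533.3464094  294.86867521]]
```

View pics/g2.png

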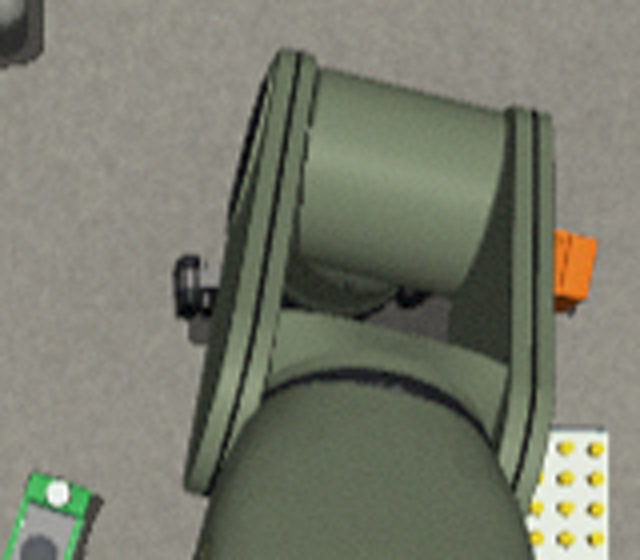

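Emit:
move_arm(series=[[[0,0,0],[0,0,0]],[[0,0,0],[0,0,0]],[[0,0,0],[0,0,0]],[[0,0,0],[0,0,0]],[[0,0,0],[0,0,0]],[[0,0,0],[0,0,0]]], grip=20)

```text
time_s: 3.45
position: [0.6122, -0.1499, 0.0472]
orientation: [[0.038, -0.999, 0.004], [-0.999, -0.038, -0.0], [0.0, -0.004, -1.0]]
contact_force: [-0.3, 1.0, 5.5]
width: 0.408
```

Emit:
move_arm(series=[[[0,0,-0.02],[0,0,0]],[[0,0,-0.06],[0,0,0]],[[0,0,-0.1],[0,0,0]],[[0,0,-0.14],[0,0,0]],[[0,0,-0.18],[0,0,0]],[[0,0,-0.19],[0,0,0]],[[0,0,-0.19],[0,0,0]]])

```text
time_s: 4.15
position: [0.6117, -0.1499, 0.1994]
orientation: [[0.038, -0.999, 0.005], [-0.999, -0.038, -0.001], [0.001, -0.005, -1.0]]
contact_force: [0.3, 0.2, -1.7]
width: 0.407
```

```bash
cat > v.py <<'E'
from h import *
import sys
S=optics.get_image("side");s=manip.get_state();p=s["position"]
u=P(S,[p[0],p[1],p[2]-.02])[0].astype(int)
x0=max(0,min(640-160,u[0]-80));y0=max(0,min(400-120,u[1]-60))
f=S["frame"][y0:y0+120,x0:x0+160,::-1]
cv2.imwrite(f"pics/{sys.argv[1]}.png",cv2.resize(f,None,fx=4,fy=4,interpolation=cv2.INTER_CUBIC));print(x0,y0,s["time_s"])
E
python3 v.py l1
```

```text
291 142 4.2
```

View pics/l1.png

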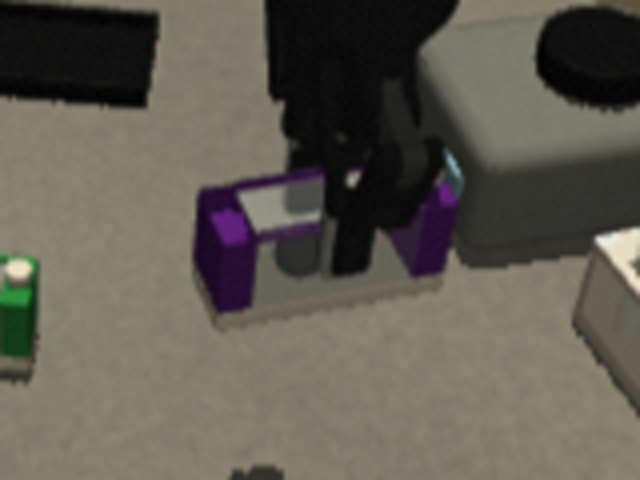

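Emit:
move_arm(series=[[[0,-0.05,0],[0,0,0]],[[0,-0.1,0],[0,0,0]],[[0,-0.15,0],[0,0,0]],[[0,-0.15,0],[0,0,0]],[[0,-0.15,0],[0,0,0]]])

```text
time_s: 4.7
position: [0.73, -0.1447, 0.1937]
orientation: [[0.038, -0.999, -0.005], [-0.999, -0.038, 0.001], [-0.002, 0.005, -1.0]]
contact_force: [-1.0, 0.6, -2.8]
width: 0.406
```

```bash
python3 v.py l2
```

```text
353 132 4.75
```

View pics/l2.png

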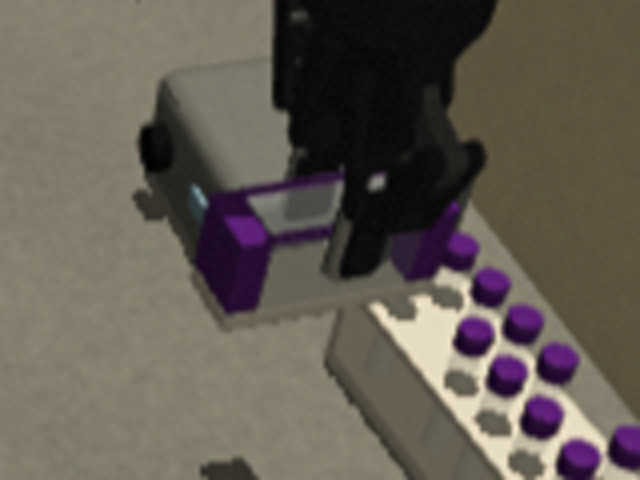

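Run:
```python
from h import *
S=optics.get_image("side");s=manip.get_state();p=np.array(s["position"])
R=np.array(s["orientation"])
for b in (-.025,0,.015,.025):print(b,(P(S,p+R@np.array([0,-b,.028]))-[353,132])*4)
f=S["frame"][172:207,400:472,::-1]
f=cv2.convertScaleAbs(f,alpha=1.8)
cv2.imwrite("pics/z2.png",cv2.resize(f,None,fx=10,fy=10,interpolation=cv2.INTER_CUBIC))
```

```text
-0.025 [[268.0759999  263.57462197]]
0 [[319.54686802 254.57476204]]
0.015 [[350.10472877 249.23161403]]
0.025 [[370.34313386 245.69285866]]
```

View pics/z2.png

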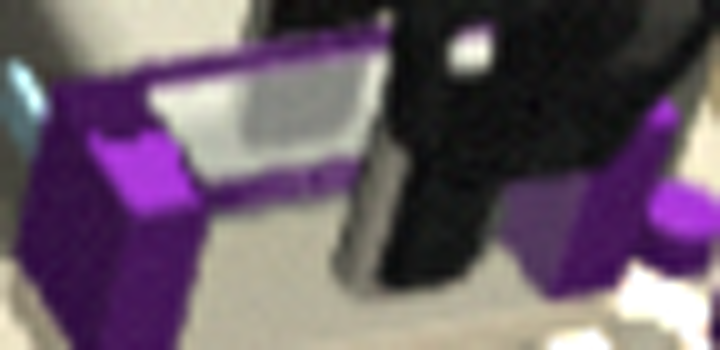

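Emit:
move_arm(series=[[[0,0,0],[-0.13,0,0]],[[0,0,0],[-0.25,0,0]],[[0,0,0],[-0.25,0,0]],[[0,0,0],[-0.25,0,0]],[[0,0,0],[-0.25,0,0]],[[0,0,0],[-0.25,0,0]],[[0,0.05,0],[-0.12,0,0]],[[0,0.1,0],[0,0,0]],[[0,0.15,0],[0.12,0,0]],[[0,0.15,0],[0.25,0,0]],[[0,0.15,0],[0.25,0,0]],[[0,0.15,0],[0.25,0,0]],[[0,0.15,0],[0.25,0,0]],[[0,0.15,0],[0.25,0,0]]])

```text
time_s: 6.2
position: [0.6116, -0.1498, 0.1969]
orientation: [[0.038, -0.966, 0.257], [-0.999, -0.037, 0.01], [-0.0, -0.258, -0.966]]
contact_force: [-0.6, -0.1, -3.1]
width: 0.408
```

```bash
python3 v.py l3
```

```text
291 143 6.25
```

View pics/l3.png

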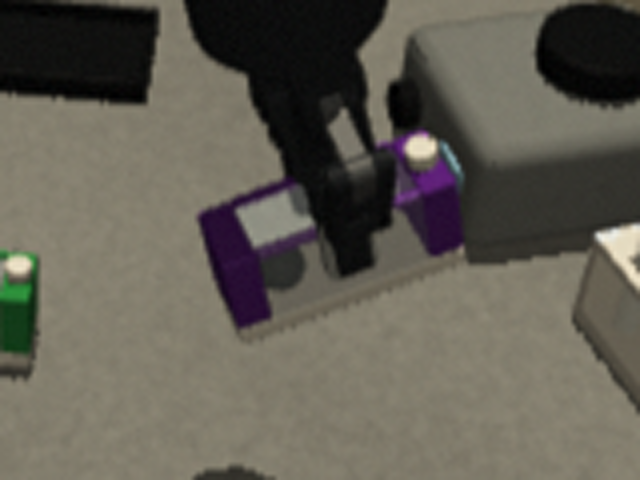

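Emit:
move_arm(series=[[[0,-0.048,0.013],[-0.13,0,0]],[[0,-0.097,0.026],[-0.26,0,0]],[[0,-0.145,0.039],[-0.39,0,0]],[[0,-0.145,0.039],[-0.5,0,0]],[[0,-0.145,0.039],[-0.5,0,0]],[[0,-0.145,0.039],[-0.5,0,0]],[[0,-0.145,0.039],[-0.5,0,0]],[[0,-0.145,0.039],[-0.5,0,0]],[[0,-0.145,0.039],[-0.5,0,0]]])

```text
time_s: 7.15
position: [0.7305, -0.1454, 0.1984]
orientation: [[0.038, -0.965, -0.258], [-0.999, -0.036, -0.01], [-0.0, 0.258, -0.966]]
contact_force: [-0.2, 0.7, -1.6]
width: 0.407
```

```bash
python3 v.py l4
```

```text
354 131 7.2
```

View pics/l4.png

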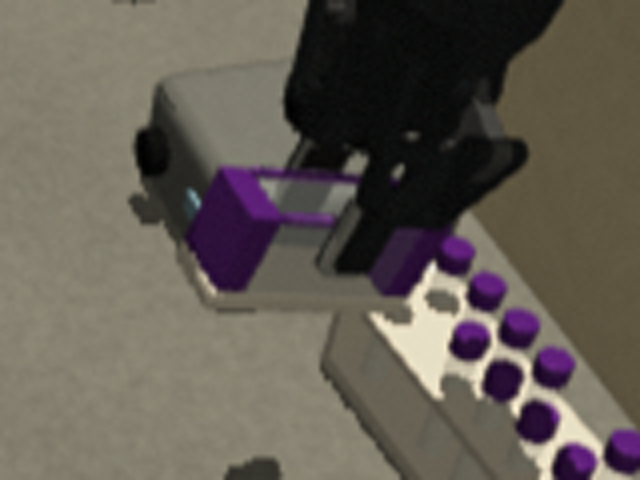

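Emit:
move_arm(series=[[[0,0.048,0.013],[0.13,0,0]],[[0,0.097,0.026],[0.26,0,0]],[[0,0.145,0.039],[0.39,0,0]],[[0,0.145,0.039],[0.5,0,0]],[[0,0.145,0.039],[0.5,0,0]],[[0,0.145,0.039],[0.5,0,0]],[[0,0.145,0.039],[0.5,0,0]],[[0,0.145,0.039],[0.5,0,0]],[[0,0.145,0.039],[0.5,0,0]]])

```text
time_s: 8.1
position: [0.612, -0.1499, 0.1979]
orientation: [[0.039, -0.965, 0.259], [-0.999, -0.037, 0.01], [0.0, -0.26, -0.966]]
contact_force: [0.0, -0.2, -3.1]
width: 0.412
```

```bash
python3 v.py l5
```

```text
291 142 8.15
```

View pics/l5.png

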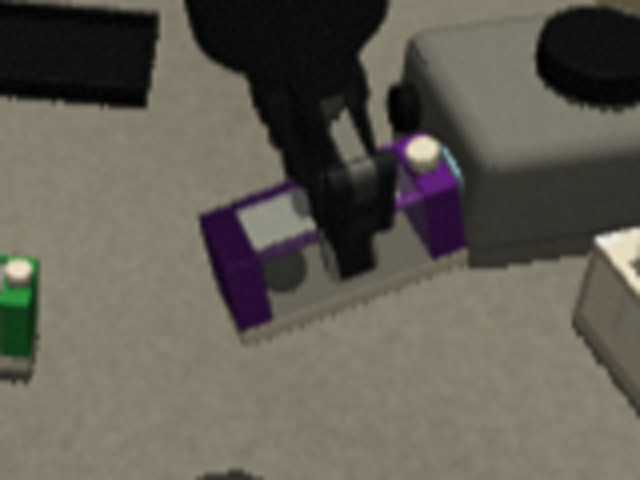

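Emit:
move_arm(series=[[[0,-0.048,0.013],[-0.13,0,0]],[[0,-0.097,0.026],[-0.26,0,0]],[[0,-0.145,0.039],[-0.39,0,0]],[[0,-0.145,0.039],[-0.5,0,0]],[[0,-0.145,0.039],[-0.5,0,0]],[[0,-0.145,0.039],[-0.5,0,0]],[[0,-0.145,0.039],[-0.5,0,0]],[[0,-0.145,0.039],[-0.5,0,0]],[[0,-0.145,0.039],[-0.5,0,0]],[[0,-0.097,0.026],[-0.39,0,0]],[[0,-0.048,0.013],[-0.26,0,0]],[[0,0,0],[-0.13,0,0]],[[0,0,0],[0,0,0]],[[0,0,0],[0,0,0]],[[0,0,0],[0,0,0]],[[0,0,0],[0,0,0]],[[0,0,0],[0,0,0]],[[0,0,0],[0,0,0]]])

```text
time_s: 9.95
position: [0.6132, -0.1499, 0.1976]
orientation: [[0.039, -0.965, 0.259], [-0.999, -0.038, 0.01], [0.0, -0.259, -0.966]]
contact_force: [-0.4, -0.5, -3.1]
width: 0.412
```

Emit:
move_arm(series=[[[0,-0.048,0.013],[-0.13,0,0]],[[0,-0.097,0.026],[-0.26,0,0]],[[0,-0.145,0.039],[-0.39,0,0]],[[0,-0.145,0.039],[-0.5,0,0]],[[0,-0.145,0.039],[-0.5,0,0]],[[0,-0.145,0.039],[-0.5,0,0]],[[0,-0.145,0.039],[-0.5,0,0]],[[0,-0.145,0.039],[-0.5,0,0]],[[0,-0.145,0.039],[-0.5,0,0]],[[0,-0.1,0.026],[-0.37,0,0]],[[0,0,0],[-0.25,0,0]],[[0,0,0],[-0.25,0,0]],[[0,0,0],[-0.25,0,0]],[[0,0,0],[-0.25,0,0]],[[0,0,0],[-0.25,0,0]]])

```text
time_s: 11.45
position: [0.6144, -0.1502, 0.1995]
orientation: [[0.039, -0.999, 0.005], [-0.999, -0.039, -0.001], [0.001, -0.005, -1.0]]
contact_force: [0.2, -0.9, -2.4]
width: 0.412
```

```bash
python3 v.py l6; python3 -c "
from rig import manip;s=manip.get_state();print(s['orientation'],s['position'],s['joint_pos'])"
```

```text
293 141 11.5
[[ 3.93182304e-02 -9.99218435e-01  4.07388561e-03]
 [-9.99226182e-01 -3.93221879e-02 -8.95904618e-04]
 [ 1.05539851e-03 -4.03550778e-03 -9.99991300e-01]] [ 0.61482906 -0.15013928  0.19904067] [-1.47686454e+01  2.54442432e+01  8.65228862e+01  1.06563899e-02
  6.77940799e+01  7.29738749e+01]
```

View pics/l6.png

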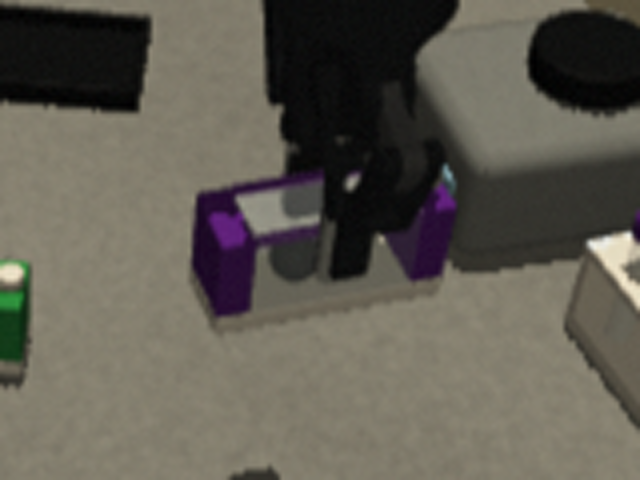

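Emit:
move_arm(series=[[[-0.04,0.004,0],[0,0,0.03]],[[-0.08,0.008,0],[0,0,0.06]],[[-0.13,0.013,0],[0,0,0.1]],[[-0.18,0.018,0],[0,0,0.14]],[[-0.23,0.023,0],[0,0,0.18]],[[-0.28,0.028,0],[0,0,0.22]],[[-0.33,0.033,0],[0,0,0.26]],[[-0.38,0.038,0],[0,0,0.3]],[[-0.42,0.043,0],[0,0,0.33]],[[-0.46,0.047,0],[0,0,0.35]],[[-0.482,0.049,0],[0,0,0.363]],[[-0.482,0.049,0],[0,0,0.363]],[[-0.482,0.049,0],[0,0,0.363]],[[-0.482,0.049,0],[0,0,0.363]],[[-0.482,0.049,0],[0,0,0.363]]])

```text
time_s: 13.0
position: [0.561, 0.2328, 0.1985]
orientation: [[-0.335, -0.942, 0.004], [-0.942, 0.335, -0.001], [-0.0, -0.004, -1.0]]
contact_force: [-0.4, -1.0, -2.3]
width: 0.412
```

```bash
python3 v.py l7
```

```text
218 35 13.05
```

View pics/l7.png

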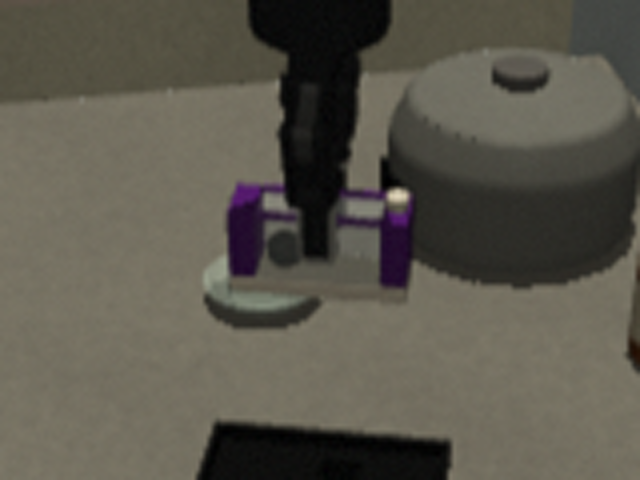

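Emit:
move_arm(series=[[[0,0,0.03],[0,0,0]],[[0,0,0.07],[0,0,0]],[[0,0,0.11],[0,0,0]],[[0,0,0.14],[0,0,0]],[[0,0,0.16],[0,0,0]],[[0,0,0.17],[0,0,0]],[[0,0,0.175],[0,0,0]],[[0,0,0.178],[0,0,0]],[[0,0,0.178],[0,0,0]],[[0,0,0.178],[0,0,0]]])

```text
time_s: 14.05
position: [0.562, 0.2328, 0.057]
orientation: [[-0.335, -0.942, 0.006], [-0.942, 0.335, -0.0], [-0.002, -0.006, -1.0]]
contact_force: [1.0, -0.2, -2.4]
width: 0.41
```

```bash
python3 v.py l8
```

```text
218 85 14.1
```

View pics/l8.png

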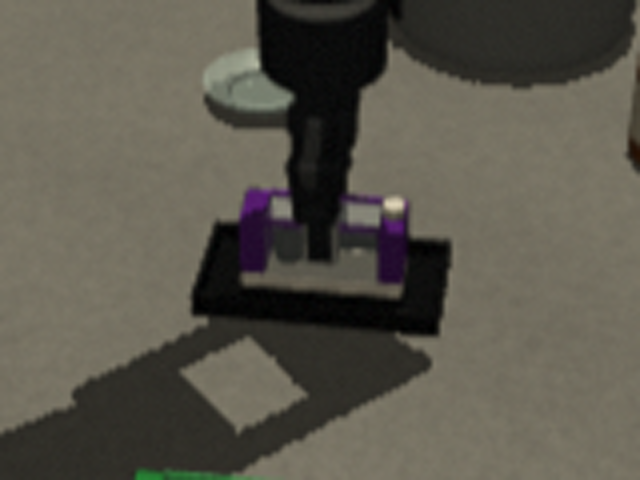

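Emit:
move_arm(series=[[[0,0,0.003],[0,0,0]],[[0,0,0.005],[0,0,0]],[[0,0,0.006],[0,0,0]],[[0,0,0.006],[0,0,0]]])

```text
time_s: 14.5
position: [0.5619, 0.2328, 0.0522]
orientation: [[-0.335, -0.942, 0.006], [-0.942, 0.335, -0.0], [-0.001, -0.005, -1.0]]
contact_force: [-0.4, 0.1, -1.4]
width: 0.411
```

Emit:
move_arm(series=[[[0,0,0.001],[0,0,0]],[[0,0,0.002],[0,0,0]],[[0,0,0.002],[0,0,0]]])

```text
time_s: 14.8
position: [0.562, 0.2328, 0.0521]
orientation: [[-0.335, -0.942, 0.006], [-0.942, 0.335, -0.0], [-0.002, -0.006, -1.0]]
contact_force: [-3.8, -1.2, 8.9]
width: 0.406
```

Emit:
move_arm(series=[[[0,0,0],[0,0,0]],[[0,0,0],[0,0,0]],[[0,0,0],[0,0,0]],[[0,0,0],[0,0,0]],[[0,0,0],[0,0,0]]], grip=60)

```text
time_s: 15.3
position: [0.562, 0.2328, 0.0519]
orientation: [[-0.335, -0.942, 0.006], [-0.942, 0.335, -0.0], [-0.002, -0.006, -1.0]]
contact_force: [-0.2, 0.7, 0.2]
width: 0.701
```

Emit:
move_arm(series=[[[0,0,-0.02],[0,0,0]],[[0,0,-0.05],[0,0,0]],[[0,0,-0.1],[0,0,0]],[[0,0,-0.15],[0,0,0]],[[0,0,-0.2],[0,0,0]],[[0,0.2,-0.25],[0,0,0]],[[0,0.2,-0.25],[0,0,0]],[[0,0.2,-0.25],[0,0,0]],[[0,0.2,-0.25],[0,0,0]],[[0,0.2,-0.25],[0,0,0]],[[0,0.2,-0.25],[0,0,0]]])

```text
time_s: 16.4
position: [0.4108, 0.2866, 0.251]
orientation: [[-0.335, -0.942, 0.007], [-0.942, 0.335, -0.001], [-0.002, -0.007, -1.0]]
contact_force: [0.3, 0.5, 0.1]
width: 0.695
```

Run:
```python
from h import *
S=optics.get_image("side");T=optics.get_image("top")
a=cv2.resize(T["frame"][130:280,160:340,::-1],None,fx=4,fy=4,interpolation=cv2.INTER_CUBIC)
b=cv2.resize(S["frame"][110:250,220:400,::-1],None,fx=4,fy=4,interpolation=cv2.INTER_CUBIC)
cv2.imwrite("pics/e1.png",a);cv2.imwrite("pics/e2.png",b)
```

```text
(no output)
```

View pics/e1.png

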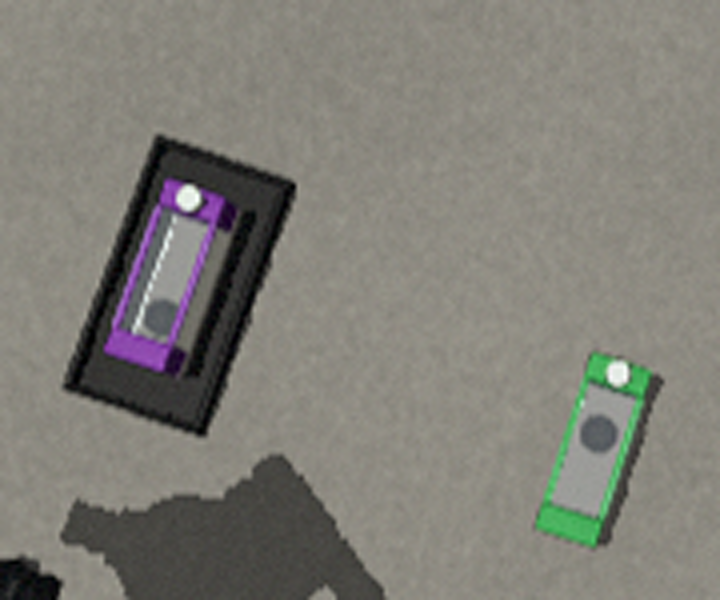

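View pics/e2.png

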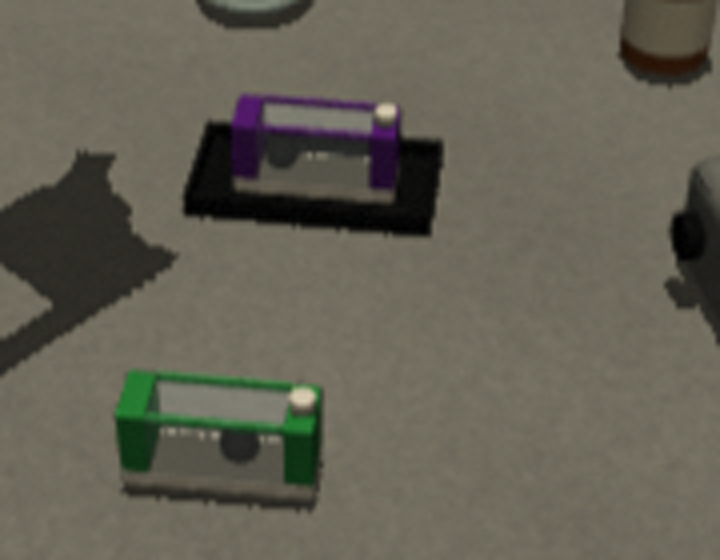

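Run:
```python
from h import *
T=optics.get_image("top")
cv=lambda a:(np.array(a)+.5)/4-.5+np.array([160,130])
x,f=fit([(T,cv([(165,180),(224,197),(168,372),(105,350)]))],.104,.036,.057,[.56,.23,-.3]);print(x[:2],np.degrees(x[2]),f)
x,f=fit([(T,cv([(160,134),(297,183),(203,436),(64,388)]))],.158,.084,.016,[.56,.23,-.3]);print(x[:2],np.degrees(x[2]))
print(manip.get_state()["dq"])
g=T["frame"].astype(int);a=cv2.imread("pics/top0.png")[:,:,::-1].astype(int)
print("green diff",np.abs(g-a)[212:272,288:332].mean())
```

```text
[0.56097353 0.23321173] -18.063197935793283 [-0.08002116 -0.85318728  0.47829898 -0.31413095 -0.35758956  0.25086001
 -0.03625383  0.89608958]
[0.55994158 0.23334281] -20.041069268738944
[-0.04167255  0.11551488  0.05182537  0.0796172   0.17911705  0.09149314]
green diff 6.947853535353535
```

```bash
python3 -c "
from rig import manip;print(manip.sign_off())"
```

```text
the job is handed in; nothing more can be done
None
```

The purple cartridge is now upright in the middle of the tray, and I've handed the job in; no verdict was reported. I gripped it across its width, lifted it to about 0.2 m, and shook it with 120 mm lengthwise strokes, adding a 15° end-to-end tilt to all but the first. That made four port-end runs and three other-end runs, not counting the first plain stroke. I lowered it until it touched the tray floor, then released it and backed the arm away by about 16.4 s.

**Last checks:**
- **Placement:** the fit puts the cartridge about 1 mm from the tray centre and about 2° off the tray's length. It looks upright in both views.
- **Green cartridge:** its corner is at the same pixel as at the start. A raw image difference over that area read 6.9 grey levels, not zero. I put that down to noise or lighting and did not check further.
- **Ball:** I saw it at the other end after two of the three strokes that way; the third was not photographed. The port-end runs were not seen directly, because a finger hid that end. I infer them from the ball being out of sight from the rest of the cartridge in the two I photographed, with the port end held 15° down.

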